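Light up the marked edge of a clamped instrument plate

TASK

Draw the yellow inspection torch out of its slanted sleeve and turn it level, then hold it raised in front of the wooden plate in the blue vice, on the robot's side, shining square-on at the middle of the red tape with its lens about 8 cm from the tape. Finish while still holding the torch there, steady in the gripper: do not put it down or let go. Touch neither the vice nor the plate, and leave the file in the other sleeve and everything else on the bench where it is.

Things in the scene. Friction and masses are not known exactly. Their poses are not given: they have to be found in the camera images.
- torch: Torch, about 140 g: yellow handle with black bands, 28 mm diameter, 90 mm long, then a wand, 12 mm diameter, 70 mm long, lens at its end. Origin on the axis at mid handle; x axis along the torch to the lens (handle x = -45 to 45 mm, wand 45 to 115). At first the wand is down in a sleeve, x pointing some 42 degrees down, away from the robot. Drawn 70 mm straight back along its axis it is free.
- torch_lens (a point): The middle of the torch's lens, at the end of the wand, 115 mm from the torch's origin along its x axis.
- holder: Tool holder fixed to the bench: dark wooden plate 130 x 170 x 12 mm with two slanted steel sleeves, 24 mm outside, 15 mm inside, 55 mm long. Origin at bench level, z up; mouths at x = 0, y = +45 and -45 mm, z = 85 mm; sleeves run from there 45 degrees down towards +x. The torch is in one, the file in the other, handle shoulders on the mouths; handle tops reach z = 160 mm.
- file: Round file in the other sleeve, to be left alone: light wooden handle with a brass ferrule, 26 mm diameter and 90 mm long, dark steel blade 11 mm diameter, 70 mm long. Origin at the middle of the handle, x axis towards the blade's end.
- vice: Blue vice fixed to the bench, a pale wooden plate 8 mm thick, 280 mm wide clamped upright in it. Origin at bench level under the plate's robot-side face; z up, y along the plate, x square to it, away from the robot. On that side the jaw reaches x = -28 mm up to z = 110, a screw with crossbar x = -68 at z = 58. Plate's top edge: z = 185 mm in the middle, 212 at y = -85, 204 at y = 77.
- mark (a point): The middle of the red tape on the plate's face towards the robot, 171 mm above the bench. The tape is 24 mm wide and folds over the top edge in the middle of the plate, 32 mm down both faces.
- glue_bottle: White bottle with orange cap, 60 mm diameter, 150 mm tall, standing; origin under its middle. Leave alone.
- mallet: Hammer lying on the bench on the right; origin under its middle. Leave alone.
- block_plane: Small steel hand plane, 150 x 50 x 75 mm, on the left; origin under its middle. Leave alone.
- sanding_block: Cork sanding block, 110 x 60 x 36 mm, on the left; origin under its middle. Leave alone.
- brush_jar: Green glass jar with brushes, 72 mm diameter, 140 mm tall with the brushes, on the right; origin under its middle. Leave alone.
There are look-alikes about, which are no part of the job. There is more than one size of the torch; the job needs the largest.

How it is judged (in metres and radians):
On the way:
1. the torch is drawn clear of its sleeve and held by the gripper, its lens more than 90 mm above the bench (height (world z) of torch_lens above 0.09 m and contact force between torch and the fingers above 1 N and contact force between torch and holder below 0.1 N), for 0.2 s.
At the end, for the whole second after the job is handed in: The torch is still, held by the fingers, clear of holder and vice; level within 12 degrees, square to the plate within 17 degrees; lens on the robot's side, 5 to 12 cm from the tape; its axis passes within 25 mm (sideways, up or down) of the middle of the tape (contact force between torch and the fingers above 1 N and contact force between torch and holder below 0.1 N and contact force between torch and vice below 0.1 N and height (world z) of torch_lens above 0.12 m and angle between torch's own x axis and vertical between 1.3608 and 1.7808 rad and angle between the x axis of torch and the x axis of vice, either way round below 0.3 rad and x of mark in the frame of torch between 0.165 and 0.235 m and y of mark in the frame of torch between -0.025 and 0.025 m and z of mark in the frame of torch between -0.025 and 0.025 m and x of torch_lens in the frame of vice below -0.04 m and linear speed of torch below 0.03 m/s and angular speed of torch below 0.2 rad/s); the arm keeps its last pose, push and grip.
It fails at once if the vice or the plate is touched (contact force between anything else and vice above 2 N).
It fails at once if the file, bottle, hammer, plane, sanding block or jar is moved by more than 25 mm (distance of any of file, glue_bottle, mallet, block_plane, sanding_block, brush_jar from where it was at the start of the episode above 0.025 m).
It also fails if it takes over 43 s, if anything falls off the work surface, if the arm or the gripper's body presses on something with over 40 N, if the wrist force passes 120 N, or if a joint passes its speed limit or range.

ROBOT

A 7-joint arm with a two-finger parallel gripper is mounted at the origin on the work surface. World frame = base frame: x ahead of the robot, y to its left, z up, the work surface at z = 0. Lengths are in m, angles in degrees, forces in N, time in s.
With the tool pointing down it reaches from about 0.425 to 0.875 m from the base axis. Payload 4.7 kg.
Tool frame: the origin (TCP) lies between the finger pads; the fingertips stand 19 mm ahead of it and the grasp point (between the pads) is the TCP; x points along the fingers, z is the direction in which the jaws open and shut, and the axes are right-handed (so a half turn about x gives the same grasp; the last joint's range is limited). The gripper opens to 87 mm and grips with 3 to 60 N. Pads are 19 mm wide; open, the fingers measure 117 mm over their backs; the gripper's body (75 mm by 190 mm) begins 51 mm behind the grasp point.
Start: joints at [-70.583, 18.392, -4.016, 83.108, 1.295, 78.541, -3.26], TCP at [0.207, 0.616, 0.242] pointing down, gripper open.
Joint ranges: [-163.93, 163.93], [-17.29, 119.83], [-79.2, 71.16], [3.27, 140.29], [-89.18, 269.18], [5.43, 117.66], [-154.24, 154.24]. Speed limits (degrees/s): [147.25, 147.25, 180, 180, 180, 180, 180].

INTERFACE

Orientations are given as [roll, pitch, yaw] about the fixed x, y, z axes, in that order (R = Rz(yaw) Ry(pitch) Rx(roll)).
In Python, from cell import monitor, read_camera, camera_model, env, regions_of gives the robot as it stands. The module is installed in compiled form; this text tells all that it offers.
- The arm moves only by the tool step_arm, never from a script. Its argument "deltas" is a list of rows, each a list of 5 numbers: the gripper's target within -1 to 1 (fully open at 1, half-way at 0, shut at -1), then the shift along the tool's x, y, z in m, then the turn about the tool's x in degrees. A call has 1 to 12 rows; each row is the pose to reach, as a shift and turn from the pose commanded when the call began, along the tool's axes at that moment; what a row does not reach only later rows make up. A row lasts 1/8 s, in which the tool goes at most 62.5 mm and 10.7 degrees, less where a joint would pass 70% of its speed; a pose out of reach is approached as far as the arm can. A call with a gripper value outside its range is refused whole. The fingers move at their own pace and stop on an object; "newtons" is the grip in N (left out, the last holds). Time passes only in rows, so rows that repeat a pose let the fingers close. It gives the time, the measured TCP pose, the force and the opening at its end, in the units of the state.
- monitor.get_obs(): the state, without advancing time (a new reading comes with each control period).
- read_camera(name): name is "scene" or "side" or "wrist"; returns (picture, depth): 420x560x3 uint8, red, green, blue; 420x560 float32, m along the optical axis (not along the pixel's ray), 0 where there is no reading.
- camera_model(name): a dict with "fx", "fy", "cx", "cy" (pixels), "xyz" and "attitude" of the camera in the world. Camera axes: x right, y down, z forward; pixel columns grow to the right and rows downward; lengths in m; the calibration is good to about 2 mm. A picture is of the moment at which its call begins: read the wrist's pose just before it. camera_model takes no time and is no camera call; for the wrist camera it gives the pose at the moment of the call.
- env.sign_off(): hands the job in, once; it reports no verdict.
Trained networks look in the newest picture that a camera, given by its name, has taken for a name from the list of things; names that differ only in an ending like _2 or _b are one class to them, and where a whole thing is asked for, a point or a joint stands for the part that bears it (a point fixed in the world has none). Each returns a list of dicts, best first, with "p" (0 to 1); they miss things now and then, are a little off and sometimes report something else, mostly with a low value. They report only what shows in the picture. A call takes as long as a camera call. They do not tell look-alikes from the thing itself.
- regions_of(camera, thing): "pixels" (420x560 bool, what is visible of it) and "pixel" ([column, row] in pixels, amid what is visible of it).
The state is a dict: "time_s": time; "qpos": joint angles; "joint_velocities": joint speeds; "effort": joint torques, N m; "tool_pos": TCP position; "tool_rot": TCP orientation; "force": force on the tool from outside, world axes, zero at the start; "wrist_torque": the same for the moment, N m; "grip_width": finger opening in m.
Only numpy, scipy, OpenCV 4.12 (cv2) and the standard library are available. Lean on these libraries where they do the work, as an engineer would, in place of code of your own. Each camera call takes 0.05 s, during which the arm holds its last target. There are 200 camera calls.

## Working session

There is one attempt and no reset: what is moved stays moved. The work goes in short steps, Python scripts to look and compute and a tool call to move; the robot and the scene stay as the last step left them, time stands still between calls to the robot, and variables do not carry over. Pictures are saved under pics/ and viewed, about 8 in all and at most 12, crops included, and the job is handed in when it is done.

Besides the shell and the picture viewer there is one more tool, called after "Call:" by a JSON object that holds its "name" and its "arguments", one argument or row to a line. step_arm: Moves the arm, as the interface text tells. Its arguments: {"type":"object","properties":{"deltas":{"type":"array"},"newtons":{"type":"number"}},"required":["deltas"]}

```bash
mkdir -p pics
cat > h.py <<'E'
import numpy as np,cv2
from scipy.spatial.transform import Rotation as R
from cell import monitor, read_camera, camera_model, env, regions_of
def cam(name):
    m=camera_model(name); p,d=read_camera(name); return m,p,d
def rot(m):
    a=np.array(m["attitude"]); 
    return a if a.shape==(3,3) else R.from_euler('xyz',a,degrees=True).as_matrix()
def cloud(m,d):
    v,u=np.indices(d.shape); 
    c=np.dstack([(u-m["cx"])/m["fx"]*d,(v-m["cy"])/m["fy"]*d,d])
    return c@rot(m).T+np.array(m["xyz"])
def save(n,p): cv2.imwrite("pics/"+n,p[:,:,::-1])
E
python3 - <<'E'
from h import *
print(monitor.get_obs())
P=[]
for n in("scene","side"):
    m,p,d=cam(n); print(n,m); W=cloud(m,d); np.savez(n+".npz",W=W,p=p,d=d); P.append(p)
    for t in("torch","holder","file","vice","mark"):
        for r in regions_of(n,t)[:4]:
            k=r["pixels"]&(d>0); print(n,t,round(r["p"],2),np.round(r["pixel"]),k.sum(),np.round(np.median(W[k],0),3) if k.any() else None, np.round(np.percentile(W[k],[3,97],axis=0),3).tolist() if k.any() else None)
    save(n+".png",cv2.resize(p,(800,600)))
E
```

```text
{'time_s': 0.0, 'qpos': array([-70.5833605 ,  18.44049992,  -4.0134575 ,  83.17558824,
         1.2972076 ,  78.53898207,  -3.26184689]), 'joint_velocities': array([ 0.01735936, -0.0324163 ,  0.04163017,  0.11967354,  0.13806049,
       -0.20863776, -0.02988286]), 'effort': array([ 7.02802868e-05, -4.91281700e+01, -4.03968561e-01, -3.12538290e+01,
       -6.39379187e-02,  4.36984515e-02,  1.68602569e-04]), 'tool_pos': array([0.20733452, 0.61550591, 0.24043885]), 'tool_rot': array([-175.57254415,   89.88995727, -104.18279301]), 'force': array([ 0.30201191,  0.04357683, -0.30744517]), 'wrist_torque': array([ 0.08472641,  0.01758407, -0.0366929 ]), 'grip_width': 0.08665281496516211}
scene {'fx': 411.6248127689788, 'fy': 411.6248127689788, 'cx': 281.7996518354478, 'cy': 210.96447258639392, 'xyz': array([1.21407057, 0.02970925, 1.08769716]), 'attitude': array([-145.48914223,    0.64516561,   94.85984955])}
scene torch 0.75 [357. 214.] 363 [0.552 0.177 0.12 ] [[0.491, 0.163, 0.002], [0.628, 0.192, 0.151]]
scene torch 0.69 [345. 196.] 92 [0.412 0.156 0.018] [[0.394, 0.134, 0.006], [0.426, 0
[... 1240 characters left out ...]
.151]]
side holder 0.89 [240. 202.] 1149 [0.585 0.201 0.012] [[0.529, 0.145, 0.005], [0.656, 0.301, 0.066]]
side file 0.6 [212. 172.] 152 [0.521 0.259 0.127] [[0.497, 0.252, 0.098], [0.556, 0.27, 0.149]]
side file 0.59 [237. 184.] 230 [0.543 0.17  0.12 ] [[0.509, 0.163, 0.038], [0.629, 0.199, 0.15]]
side file 0.36 [145. 191.] 651 [0.372 0.438 0.031] [[0.323, 0.4, 0.001], [0.425, 0.483, 0.039]]
side vice 0.76 [389. 234.] 4936 [ 0.719 -0.289  0.124] [[0.667, -0.393, 0.011], [0.773, -0.154, 0.201]]
side mark 0.62 [387. 237.] 4938 [ 0.719 -0.29   0.124] [[0.667, -0.393, 0.01], [0.774, -0.155, 0.201]]
side mark 0.59 [235. 182.] 218 [0.542 0.17  0.121] [[0.509, 0.162, 0.082], [0.585, 0.184, 0.15]]
```

View pics/scene.png

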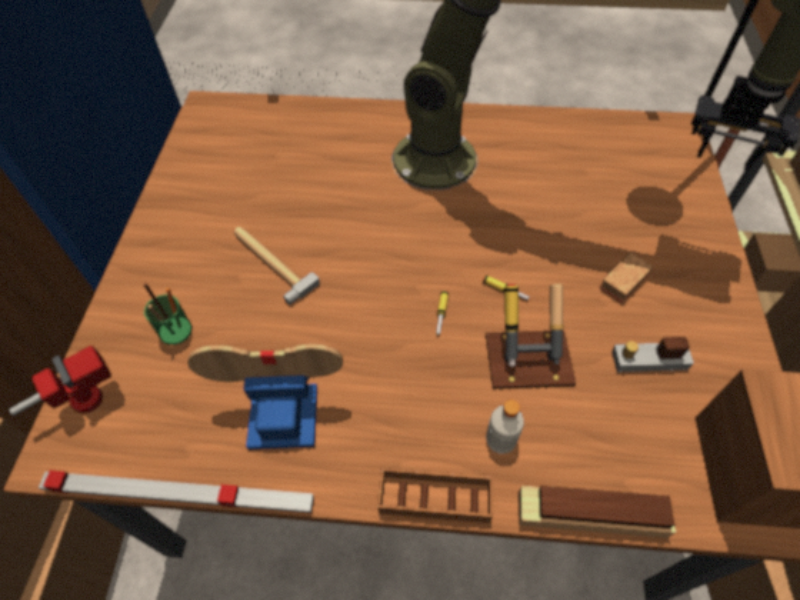

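View pics/side.png

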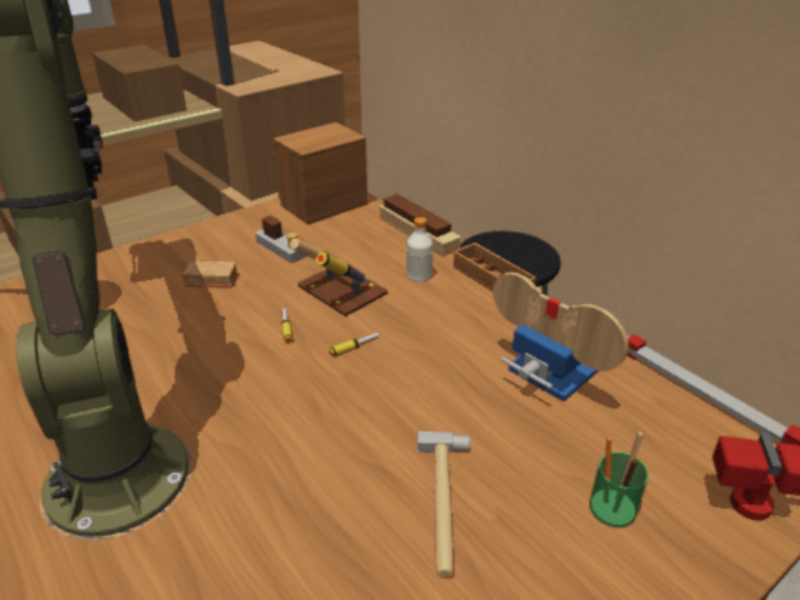

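Run:
```python
from h import *
def line(X):
    c=X.mean(0); u,s,v=np.linalg.svd(X-c); a=v[0]*np.sign(v[0][0]); return c,a,s
for n in("scene","side"):
    z=np.load(n+".npz"); W,p,d=z["W"],z["p"],z["d"]
    hsv=cv2.cvtColor(p,cv2.COLOR_RGB2HSV); h,s,v=[hsv[:,:,i].astype(int) for i in range(3)]
    box=lambda x0,x1,y0,y1,z0,z1:(d>0)&(W[...,0]>x0)&(W[...,0]<x1)&(W[...,1]>y0)&(W[...,1]<y1)&(W[...,2]>z0)&(W[...,2]<z1)
    for nm,b in(("torch",box(.47,.60,.14,.215,.085,.17)),("file",box(.47,.60,.225,.3,.085,.17))):
        X=W[b]; c,a,sv=line(X); print(n,nm,b.sum(),np.median(p[b],0),c.round(4),a.round(3),"elev",np.degrees(np.arcsin(a[2])).round(1),"az",np.degrees(np.arctan2(a[1],a[0])).round(1),X.min(0).round(3),X.max(0).round(3))
    red=((h<6)|(h>174))&(s>140)&(v>80)&(d>0)
    nn,l,st,ce=cv2.connectedComponentsWithStats(red.astype(np.uint8))
    for i in range(1,nn):
        if st[i,4]>15: 
            X=W[l==i]; print(n,"red",st[i,4],ce[i].round(),X.mean(0).round(4),X.min(0).round(3),X.max(0).round(3))
    # plate: points z .12-.2 near vice
    b=box(.62,.86,-.45,-.1,.12,.22); X=W[b]; 
    q=np.argsort(X[:,1]); rng=np.random.default_rng(0); best=0
    for _ in range(500):
        t=X[rng.choice(len(X),3,False)]; nrm=np.cross(t[1]-t[0],t[2]-t[0]); 
        L=np.linalg.norm(nrm)
        if L<1e-6: continue
        nrm/=L
        if abs(nrm[2])>.3: continue
        k=abs((X-t[0])@nrm)<.002
        if k.sum()>best: best=k.sum();K=k
    Y=X[K];c=Y.mean(0);nv=np.linalg.svd(Y-c)[2][2]; nv*=np.sign(nv[0]); print(n,"plane",len(X),best,c.round(4),nv.round(3),Y.min(0).round(3),Y.max(0).round(3))
```

```text
scene torch 357 [160. 121.  55.] [0.5555 0.1769 0.1209] [ 0.758  0.084 -0.647] elev -40.3 az 6.3 [0.509 0.161 0.085] [0.598 0.192 0.155]
scene file 331 [174. 131.  89.] [0.5447 0.2657 0.1184] [ 0.767  0.089 -0.635] elev -39.4 az 6.7 [0.497 0.25  0.085] [0.594 0.281 0.154]
scene red 417 [ 58. 254.] [ 0.7366 -0.6274  0.1158] [ 0.699 -0.67   0.104] [ 0.772 -0.591  0.121]
scene red 58 [187. 249.] [ 0.7277 -0.2635  0.1784] [ 0.722 -0.274  0.154] [ 0.732 -0.253  0.191]
scene red 283 [ 31. 268.] [ 0.7745 -0.6919  0.1011] [ 0.476 -1.134 -0.468] [ 0.811 -0.654  0.121]
scene red 171 [ 57. 279.] [ 0.7707 -0.6562  0.0319] [ 0.741 -0.709  0.001] [ 0.79  -0.633  0.107]
scene red 138 [ 38. 335.] [ 0.9318 -0.6389  0.0362] [ 0.916 -0.656  0.024] [ 0.945 -0.623  0.042]
scene red 143 [159. 346.] [ 0.9319 -0.3193  0.0359] [ 0.916 -0.334  0.023] [ 0.945 -0.306  0.042]
scene plane 1863 1578 [ 0.7291 -0.2741  0.163 ] [0.992 0.123 0.001] [ 0.71  -0.409  0.12 ] [ 0.747 -0.134  0.215]
side torch 226 [122.   90.   33.5] [0.5402 0.171  0.1222] [ 0.773  0.013 -0.635] elev -39.4 az 1.0 [0.503 0.16  0.085] [0.598 0.192 0.155]
side file 174 [146.5 117.   77.5] [0.5261 0.2604 0.1233] [ 0.796  0.053 -0.603] elev -37.1 az 3.8 [0.494 0.249 0.086] [0.587 0.276 0.153]
side red 106 [386. 215.] [ 0.7211 -0.2628  0.1728] [ 0.716 -0.276  0.153] [ 0.731 -0.25   0.188]
side red 96 [445. 239.] [ 0.9269 -0.3232  0.0333] [ 0.91  -0.337  0.022] [ 0.945 -0.304  0.039]
side red 561 [553. 321.] [ 0.8038 -0.6735  0.0872] [ 0.746 -0.71   0.012] [ 0.946 -0.625  0.118]
side red 1404 [523. 332.] [ 0.7291 -0.6469  0.0812] [ 0.692 -0.689  0.   ] [ 0.831 -0.594  0.118]
side plane 2601 1810 [ 0.7232 -0.2828  0.1597] [0.993 0.121 0.007] [ 0.704 -0.407  0.12 ] [ 0.74  -0.132  0.214]
```

The scene view (800x600 pixels) shows the largest yellow torch in the left sleeve at about (511,310), the file at (556,310), and the small look-alikes at (495,285) and (443,310). The tape is at (267,357) on the plate, and the bench between the holder and the vice is clear. The side view agrees, with the torch at (335,263) and the tape at (552,308). The tool can only point down, so I'll grip the torch, draw it out, and level it by pivoting it in the fingers with the lens pressed on the bench.

```bash
cat > fit.py <<'E'
from h import *
from scipy.optimize import least_squares
def cyl(X,r,a0):
    c0=X.mean(0)
    def par(t):
        a=np.array([np.cos(t[1])*np.cos(t[0]),np.cos(t[1])*np.sin(t[0]),np.sin(t[1])]); return c0+np.array([0,t[2],t[3]]),a
    def f(t):
        c,a=par(t); q=X-c; return np.linalg.norm(q-np.outer(q@a,a),axis=1)-r
    s=least_squares(f,[np.radians(a0[0]),np.radians(a0[1]),.0,-.01],loss="soft_l1",f_scale=.002)
    c,a=par(s.x); return c,a,np.degrees(s.x[:2]),np.abs(s.fun).mean(),(X-c)@a
E
python3 - <<'E'
from fit import *
S={}
for nm,(y0,y1),r in(("torch",(.14,.215),.014),("file",(.225,.3),.013)):
    XX=[]
    for n in("scene","side","both"):
        if n!="both":
            z=np.load(n+".npz");W,d=z["W"],z["d"]
            b=(d>0)&(W[...,0]>.47)&(W[...,0]<.58)&(W[...,1]>y0)&(W[...,1]<y1)&(W[...,2]>.098)&(W[...,2]<.17)
            X=W[b]; XX.append(X)
        else: X=np.vstack(XX)
        c,a,e,res,t=cyl(X,r,(7,-42)); top=c+a*np.percentile(t,1); print(n,nm,len(X),e.round(1),res.round(4),"rear end",top.round(4),"mid",(top+.045*a).round(4))
# heights of clutter in the travel region
for n in("scene","side"):
    z=np.load(n+".npz");W=z["W"]; b=(W[...,2]>.012)&(W[...,0]>.4)&(W[...,0]<.85)&(W[...,1]>-.3)&(W[...,1]<.14)&(W[...,2]<.4)
    X=W[b]; k=np.round(X/.05).astype(int); u,i=np.unique(k[:,:2],axis=0,return_inverse=True); print(n,[(round(a[0]*.05,2),round(a[1]*.05,2),round(X[i.ravel()==j,2].max(),3)) for j,a in enumerate(u) if (i.ravel()==j).sum()>5])
o=monitor.get_obs(); print(R.from_euler('xyz',o["tool_rot"],degrees=True).as_matrix().round(4))
E
```

```text
scene torch 285 [  6.2 -40.7] 0.0014 rear end [0.5112 0.1736 0.145 ] mid [0.5451 0.1772 0.1156]
side torch 191 [  4.7 -42.9] 0.0022 rear end [0.5104 0.1773 0.1477] mid [0.5432 0.18   0.1171]
both torch 476 [  5.1 -41.6] 0.0019 rear end [0.5106 0.1755 0.1462] mid [0.5442 0.1785 0.1163]
scene file 266 [  6.5 -40. ] 0.0016 rear end [0.4999 0.2628 0.1431] mid [0.5341 0.2667 0.1142]
side file 163 [  6.5 -41.7] 0.0021 rear end [0.4996 0.2656 0.1456] mid [0.533  0.2694 0.1157]
both file 429 [  6.4 -40.5] 0.002 rear end [0.4993 0.2641 0.1442] mid [0.5333 0.2679 0.1149]
scene [(np.float64(0.4), np.float64(0.15), np.float64(0.024)), (np.float64(0.45), np.float64(-0.3), np.float64(0.033)), (np.float64(0.45), np.float64(-0.25), np.float64(0.032)), (np.float64(0.45), np.float64(0.05), np.float64(0.023)), (np.float64(0.5), np.float64(-0.3), np.float64(0.031)), (np.float64(0.5), np.float64(0.05), np.float64(0.025)), (np.float64(0.55), np.float64(0.05), np.float64(0.018)), (np.float64(0.7), np.float64(-0.3), np.float64(0.188)), (np.float64(0.7), np.float64(-0.25), np.float64(0.197)), (np.float64(0.7
[... 1217 characters left out ...]
.2), np.float64(0.064)), (np.float64(0.7), np.float64(-0.3), np.float64(0.194)), (np.float64(0.7), np.float64(-0.25), np.float64(0.196)), (np.float64(0.7), np.float64(-0.2), np.float64(0.206)), (np.float64(0.7), np.float64(-0.15), np.float64(0.203)), (np.float64(0.75), np.float64(-0.3), np.float64(0.194)), (np.float64(0.75), np.float64(-0.25), np.float64(0.187)), (np.float64(0.75), np.float64(-0.2), np.float64(0.018)), (np.float64(0.75), np.float64(0.15), np.float64(0.095)), (np.float64(0.8), np.float64(-0.3), np.float64(0.026)), (np.float64(0.8), np.float64(0.15), np.float64(0.097))]
[[ 1.000e-04 -9.477e-01  3.191e-01]
 [ 1.000e-04  3.191e-01  9.477e-01]
 [-1.000e+00 -0.000e+00  1.000e-04]]
```

Call:
{"name": "step_arm", "arguments": {
  "deltas": [
    [1,0,-0.03,-0.02,-2],
    [1,0,-0.08,-0.054,-5],
    [1,0,-0.13,-0.087,-8],
    [1,0,-0.18,-0.121,-11],
    [1,0,-0.23,-0.154,-14],
    [1,0,-0.28,-0.188,-17],
    [1,0,-0.33,-0.221,-20],
    [1,0,-0.38,-0.255,-22],
    [1,0,-0.42,-0.282,-24],
    [1,0,-0.445,-0.299,-24.5],
    [1,0,-0.458,-0.3074,-24.5],
    [1,0,-0.458,-0.3074,-24.5]
  ],
  "newtons": 50
}}

```text
time_s: 2.1
tool_pos: [0.5436, 0.1782, 0.2415]
tool_rot: [42.2, 90.0, 138.0]
force: [0.0, -0.3, 0.1]
grip_width: 0.0872
```

Run:
```python
from fit import *
o=monitor.get_obs(); print(o["tool_pos"],o["tool_rot"],R.from_euler('xyz',o["tool_rot"],degrees=True).as_matrix().round(4).tolist())
m,p,d=cam("wrist"); W=cloud(m,d); save("w1.png",p)
hsv=cv2.cvtColor(p,cv2.COLOR_RGB2HSV)
b=(d>0)&(W[...,0]>.47)&(W[...,0]<.58)&(W[...,1]>.14)&(W[...,1]<.215)&(W[...,2]>.098)&(W[...,2]<.17)
X=W[b]; print(len(X))
if len(X)>50:
    c,a,e,res,t=cyl(X,.014,(6,-42)); top=c+a*np.percentile(t,1); print(e,res,top,top+.045*a)
```

```text
[0.54360528 0.17823161 0.2415418 ] [ 42.19925125  89.99198667 138.00866632] [[-0.0001, -0.9949, -0.1012], [0.0001, -0.1012, 0.9949], [-1.0, 0.0001, 0.0001]]
1980
[  6.91411442 -40.7193016 ] 0.0019055952365581155 [0.51100102 0.17599478 0.14324136] [0.54485915 0.18010052 0.11388544]
```

Call:
{"name": "step_arm", "arguments": {
  "deltas": [
    [1,0.03,0,0.001,0],
    [1,0.06,0,0.001,0],
    [1,0.09,0,0.001,0],
    [1,0.11,0,0.001,0],
    [1,0.1195,0,0.001,0],
    [1,0.1195,0,0.001,0],
    [-1,0.1195,0,0.001,0],
    [-1,0.1195,0,0.001,0],
    [-1,0.1195,0,0.001,0],
    [-1,0.1195,0,0.001,0],
    [-1,0.1195,0,0.001,0],
    [-1,0.1195,0,0.001,0]
  ]
}}

```text
time_s: 3.65
tool_pos: [0.5433, 0.1795, 0.1221]
tool_rot: [-13.0, 90.0, 82.8]
force: [-0.2, -0.8, 0.5]
grip_width: 0.0351
```

Call:
{"name": "step_arm", "arguments": {
  "deltas": [
    [-1,0,0,0,0],
    [-1,0,0,0,0],
    [-1,0,0,0,0],
    [-1,0,0,0,0]
  ]
}}

```text
time_s: 4.15
tool_pos: [0.5433, 0.1795, 0.1221]
tool_rot: [-74.9, 90.0, 21.0]
force: [0.9, -0.3, 0.0]
grip_width: 0.0273
```

Gripped at 27 mm, which matches the handle. Now I draw it out along the axis by about 80 mm, in small steps.

Call:
{"name": "step_arm", "arguments": {
  "deltas": [
    [-1,-0.0067,0.0074,0,0],
    [-1,-0.0134,0.0149,0,0],
    [-1,-0.02,0.0223,0,0],
    [-1,-0.0267,0.0297,0,0],
    [-1,-0.0267,0.0297,0,0]
  ]
}}

```text
time_s: 4.78
tool_pos: [0.5134, 0.1767, 0.1495]
tool_rot: [-43.2, 89.9, 52.7]
force: [0.4, -0.3, -1.8]
grip_width: 0.0269
```

Call:
{"name": "step_arm", "arguments": {
  "deltas": [
    [-1,-0.0067,0.0074,0,0],
    [-1,-0.0134,0.0149,0,0],
    [-1,-0.02,0.0223,0,0],
    [-1,-0.0267,0.0297,0,0],
    [-1,-0.0334,0.0371,0,0],
    [-1,-0.04,0.044,0,0],
    [-1,-0.06,0.046,0,0],
    [-1,-0.09,0.046,0,0],
    [-1,-0.11,0.046,0,0],
    [-1,-0.11,0.046,0,0]
  ]
}}

```text
time_s: 6.02
tool_pos: [0.4688, 0.1721, 0.2605]
tool_rot: [-67.3, 89.8, 28.6]
force: [0.5, -0.9, -1.5]
grip_width: 0.0272
```

Run:
```python
from h import *
P=[cam(n)[1] for n in("scene","side","wrist")]
save("a1.png",np.hstack([P[0][100:400,230:530],P[1][50:350,80:380]]))
```

```text
(no output)
```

View pics/a1.png

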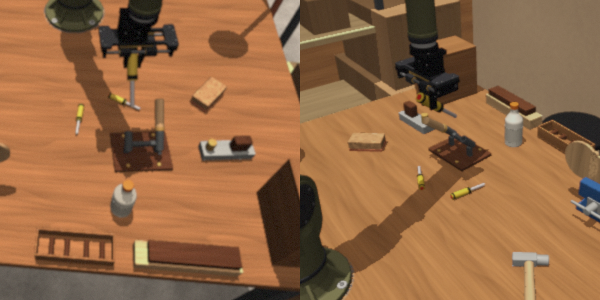

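Call:
{"name": "step_arm", "arguments": {
  "deltas": [
    [-1,0,-0.02,-0.03,0],
    [-1,0,-0.046,-0.068,0],
    [-1,0,-0.072,-0.107,0],
    [-1,0,-0.098,-0.145,0],
    [-1,0,-0.12,-0.18,0],
    [-1,0,-0.132,-0.196,0],
    [-1,0.04,-0.132,-0.196,0],
    [-1,0.09,-0.132,-0.196,0],
    [-1,0.13,-0.132,-0.196,0],
    [-1,0.155,-0.132,-0.196,0],
    [-1,0.16,-0.132,-0.196,0],
    [-1,0.16,-0.132,-0.196,0]
  ]
}}

```text
time_s: 7.68
tool_pos: [0.6195, -0.009, 0.099]
tool_rot: [-3.9, 90.0, 92.0]
force: [1.2, 0.3, -1.0]
grip_width: 0.0265
```

```bash
cat > tor.py <<'E'
from fit import *
def meas(elev,names=("scene","side")):
    o=monitor.get_obs(); T=o["tool_pos"]; M=R.from_euler('xyz',o["tool_rot"],degrees=True).as_matrix()
    f=-M[:,1]; print("tcp",T.round(4),"fwd az",np.degrees(np.arctan2(f[1],f[0])).round(1),"F",o["force"].round(1))
    A=[];B=[]
    for n in names:
        m,p,d=cam(n); W=cloud(m,d); save(f"t_{n}_{o['time_s']:.2f}.png",p)
        q=W-T; u=q@f; s=q@M[:,2]; near=(d>0)&(np.abs(s)<.02)
        hsv=cv2.cvtColor(p,cv2.COLOR_RGB2HSV).astype(int)
        e=np.radians(elev); al=u*np.cos(e)+(q[...,2]+.007)*np.sin(e); pe=-u*np.sin(e)+(q[...,2]+.007)*np.cos(e)
        h=near&(al>-.06)&(al<.04)&(np.abs(pe)<.03)&(hsv[...,0]>18)&(hsv[...,0]<34)&(hsv[...,1]>120)
        w=near&(al>.05)&(al<.13)&(np.abs(pe)<.04)&(W[...,2]>.004)
        A.append(W[h]);B.append(W[w]); print(n,h.sum(),w.sum(), "wand tip",np.round(W[w][np.argsort(-u[w])[:6]].mean(0),4) if w.sum()>6 else None)
    # joint fit of handle (r 14) and wand (r 6) sharing an axis
    A=np.vstack(A);B=np.vstack(B)
    def par(t):
        a=np.array([np.cos(t[1])*np.cos(t[0]),np.cos(t[1])*np.sin(t[0]),np.sin(t[1])]); return T+M[:,2]*t[2]+np.array([0,0,t[3]]),a
    def fn(t):
        c,a=par(t); D=lambda X:np.linalg.norm((X-c)-np.outer((X-c)@a,a),axis=1); return np.r_[D(A)-.014,(D(B)-.006) if len(B) else []]
    s=least_squares(fn,[np.arctan2(f[1],f[0]),np.radians(elev),0,-.007],loss="soft_l1",f_scale=.002)
    c,a=par(s.x); print("az,elev",np.degrees(s.x[:2]).round(1),"off",s.x[2:].round(4),"res",np.abs(s.fun).mean().round(4)); tip=np.percentile((B-c)@a,98) if len(B) else np.nan; tail=np.percentile((A-c)@a,2)
    print("along: tip",tip.round(4),"tail(yellow)",tail.round(4),"lens",(c+a*tip).round(4)); return c,a
E
python3 - <<'E'
from tor import *
meas(-41)
E
```

```text
tcp [ 0.6195 -0.009   0.099 ] fwd az 5.9 F [ 1.2  0.3 -1. ]
scene 203 122 wand tip [ 0.7121 -0.0022  0.0163]
side 120 40 wand tip [ 0.7068 -0.0025  0.0197]
az,elev [  5.4 -42.1] off [-0.0005 -0.0042] res 0.0027
along: tip 0.1245 tail(yellow) -0.041 lens [ 0.7116 -0.0009  0.0114]
```

Call:
{"name": "step_arm", "arguments": {
  "deltas": [
    [-1,0.004,0,0,0],
    [-1,0.009,0,0,0],
    [-1,0.013,0.003,0,0],
    [-1,0.017,0.006,0,0],
    [-1,0.021,0.0095,0,0],
    [-1,0.0255,0.0126,0,0],
    [-1,0.0255,0.0126,0,0]
  ],
  "newtons": 15
}}

```text
time_s: 8.65
tool_pos: [0.6062, -0.011, 0.0727]
tool_rot: [83.8, 89.9, 179.7]
force: [-0.6, 0.5, 1.0]
grip_width: 0.0272
```

Run:
```python
from tor import *
meas(-34)
```

```text
tcp [ 0.6062 -0.011   0.0727] fwd az 5.9 F [-0.6  0.5  1. ]
scene 184 123 wand tip [ 0.7158 -0.0024  0.0055]
side 122 45 wand tip [ 0.7078 -0.0012  0.0097]
az,elev [  5.  -32.3] off [-0.     -0.0045] res 0.0032
along: tip 0.1274 tail(yellow) -0.0403 lens [ 7.135e-01 -1.700e-03  2.000e-04]
```

Pivoting works, with the torch now at −32° and only small forces. I continue down.

Call:
{"name": "step_arm", "arguments": {
  "deltas": [
    [-1,0.005,0.003,0,0],
    [-1,0.01,0.0056,0,0],
    [-1,0.0148,0.008,0,0],
    [-1,0.02,0.0103,0,0],
    [-1,0.025,0.0122,0,0],
    [-1,0.0305,0.0137,0,0],
    [-1,0.036,0.015,0,0],
    [-1,0.041,0.016,0,0],
    [-1,0.046,0.0168,0,0],
    [-1,0.046,0.0168,0,0]
  ]
}}

```text
time_s: 10.0
tool_pos: [0.59, -0.0126, 0.0268]
tool_rot: [85.3, 90.0, -178.8]
force: [-0.5, 0.1, -1.9]
grip_width: 0.0274
```

Run:
```python
from tor import *
meas(-10)
```

```text
tcp [ 0.59   -0.0126  0.0268] fwd az 5.9 F [-0.5  0.1 -1.9]
scene 148 121 wand tip [ 0.7138 -0.0049  0.0051]
side 134 0 wand tip None
az,elev [ 5.  -7.4] off [-0.0003 -0.0038] res 0.0022
along: tip 0.1252 tail(yellow) -0.0399 lens [ 0.7137 -0.0022  0.007 ]
```

Call:
{"name": "step_arm", "arguments": {
  "deltas": [
    [-1,0.0025,0.0005,0,0],
    [-1,0.005,0.001,0,0],
    [-1,0.005,0.001,0,0]
  ]
}}

```text
time_s: 10.48
tool_pos: [0.5893, -0.0127, 0.0223]
tool_rot: [-74.2, 90.0, 21.7]
force: [0.1, 0.2, 1.6]
grip_width: 0.0274
```

Call:
{"name": "step_arm", "arguments": {
  "deltas": [
    [-1,0,0,0,0],
    [-1,0,0,0,0],
    [-1,0,0,0,0],
    [-1,-0.015,0,0,0],
    [-1,-0.045,0.01,0,0],
    [-1,-0.08,0.025,0,0],
    [-1,-0.12,0.045,0,0],
    [-1,-0.155,0.06,0,0],
    [-1,-0.18,0.069,0,0],
    [-1,-0.19,0.072,0,0],
    [-1,-0.19,0.072,0,0]
  ],
  "newtons": 50
}}

```text
time_s: 11.85
tool_pos: [0.5178, -0.0201, 0.2127]
tool_rot: [-76.9, 89.9, 19.0]
force: [0.3, 0.5, -1.8]
grip_width: 0.0268
```

Run:
```python
from tor import *
meas(-6)
```

```text
tcp [ 0.5178 -0.0201  0.2127] fwd az 5.9 F [ 0.3  0.5 -1.8]
scene 200 115 wand tip [ 0.6365 -0.0095  0.2009]
side 151 0 wand tip None
az,elev [ 4.6 -4.2] off [ 0.0001 -0.0046] res 0.0019
along: tip 0.1194 tail(yellow) -0.0399 lens [ 0.6365 -0.0106  0.1993]
```

Call:
{"name": "step_arm", "arguments": {
  "deltas": [
    [-1,0,0.008,-0.015,0],
    [-1,0,0.014,-0.045,0],
    [-1,0,0.02,-0.085,0],
    [-1,0,0.0235,-0.125,0],
    [-1,0,0.0235,-0.165,0],
    [-1,0,0.0235,-0.205,-0.5],
    [-1,0,0.0235,-0.24,-1],
    [-1,0.008,0.0235,-0.26,-1.5],
    [-1,0.016,0.0235,-0.266,-1.5],
    [-1,0.0225,0.0235,-0.266,-1.5],
    [-1,0.0225,0.0235,-0.266,-1.5],
    [-1,0.0225,0.0235,-0.266,-1.5]
  ]
}}

```text
time_s: 13.45
tool_pos: [0.5219, -0.2862, 0.1899]
tool_rot: [-46.8, 90.0, 50.7]
force: [0.4, 0.6, -1.6]
grip_width: 0.0267
```

Run:
```python
from tor import *
c,a=meas(-4)
P=[read_camera(n)[0] for n in("scene","side")]
save("f1.png",cv2.resize(np.hstack([P[0][130:330,100:300],P[1][130:330,250:450]]),(800,400)))
for mk in ([.7208,-.263,.171],):
    q=np.array(mk)-c; t=q@a; print("mark: along from tcp-foot",t.round(4),"perp",(q-t*a).round(4))
```

```text
tcp [ 0.5219 -0.2862  0.1899] fwd az 7.5 F [ 0.4  0.6 -1.6]
scene 171 116 wand tip [ 0.6397 -0.2715  0.1772]
side 212 7 wand tip [ 0.5863 -0.2818  0.1792]
az,elev [ 6.3 -4.4] off [-0.0001 -0.0041] res 0.0018
along: tip 0.1189 tail(yellow) -0.0398 lens [ 0.6397 -0.2732  0.1766]
mark: along from tcp-foot 0.2008 perp [-0.0001  0.0013  0.0007]
```

View pics/f1.png

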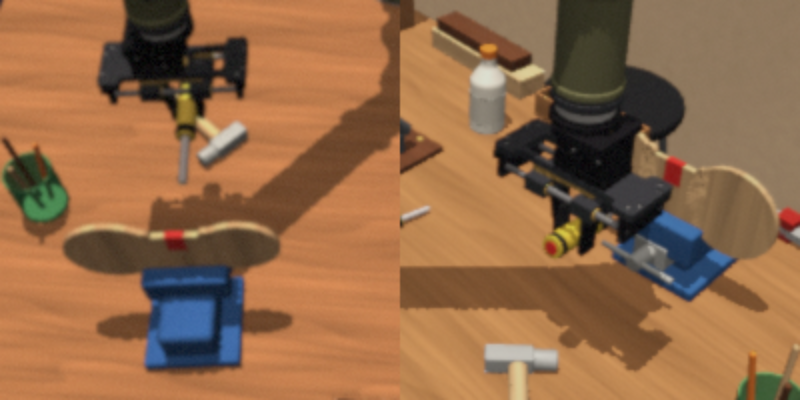

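The picture shows the torch level in the gripper at about (185,130) in the left crop. It points at the tape at (175,240), clear of the plate and vice, and the fit agrees. I'm handing in.

Call:
{"name": "step_arm", "arguments": {
  "deltas": [
    [-1,0,0,0,0],
    [-1,0,0,0,0],
    [-1,0,0,0,0],
    [-1,0,0,0,0]
  ]
}}

```text
time_s: 14.15
tool_pos: [0.5215, -0.2872, 0.1897]
tool_rot: [-61.4, 90.0, 36.0]
force: [-0.2, 0.7, -1.4]
grip_width: 0.027
```

Run:
```python
from h import *
o=monitor.get_obs(); print(o["time_s"],o["tool_pos"],o["grip_width"],o["force"]); print(env.sign_off())
```

```text
14.15 [ 0.52151783 -0.28718236  0.18973803] 0.026993780422748487 [-0.16830762  0.68457475 -1.39887127]
the job is handed in; nothing more can be done
None
```

The torch is out of its sleeve and held nearly level in front of the red tape. I handed the job in at 14.15 s; the hand-in gives no verdict.

I gripped the handle at its middle and drew it straight back along its axis. The tool could only point down, so I levelled the torch by pivoting it in the fingers under a lighter grip, with the lens pressed on a clear patch of bench. Then I gripped it firmly again at 50 N and carried it to the plate.

**Last camera fit, 0.7 s before hand-in:**
- **Level:** the torch points 4.4° downwards (limit 12°).
- **Square:** it is about 1° off square to the plate (limit about 17°).
- **Distance:** the lens is about 8 cm from the tape.
- **Aim:** its axis passes within about 2 mm of the middle of the tape (limit 25 mm).
- **Grip:** the opening was steady at 27 mm.
- **Force:** the wrist force was only about the torch's weight, so nothing was touching the vice or plate.

**Disagreements:** the wand showed poorly in the side camera, so the final direction rests mostly on the scene camera. In the final reading the tool was 1 mm to the right of where that fit had it. I did not measure the file and the other things again at the end; in the pictures taken along the way they looked unmoved.

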